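# Slide the routing template onto its pins and lock it

## Task

Slide the aluminium routing template along the fence of the jig until its two holes drop over the locating pins and it lies flat, fully home in the recess; keep it on the jig, do not lift it off or stand it up. Then swing the wooden turn-button fully across the template to lock it down, and leave the other things on the bench where they are.

Things in the scene. Friction and masses are not known exactly. Their poses are not given: they have to be found in the camera images.
- jig: Fixed wooden jig on the bench, 380 x 200 mm (x -200 to 180, y -85 to 115). Origin at bench level; x is the sliding direction, y points away from the fence, z up. For x < 0 a deck with top at z = 24 mm; for x > 0 a recess with floor at z = 18 mm. Fence along the whole length: inner face y = -60.8, outer -78.8, top z = 46 mm.
- pin_far (a point): Top of the fixed steel locating pin nearer the fence, at (78, -42, 23.5) mm in the jig's frame. 12 mm thick, tapering over its upper 3 mm to 5 mm; its top is 0.5 mm below the deck, so the template slides over it until the hole meets it.
- pin_near (a point): Top of the other, equal pin, at (78, 42, 23.5) mm in the jig's frame.
- nest (a point): Where the template's centre lies when fully home: (84, 0, 24) mm in the jig's frame, axes as the jig's. The home template has 4 mm between its rear end and the step of the deck, and 0.8 mm to the fence.
- template_center (a point): Centre, half-way up, of the loose aluminium template: flat plate 160 x 120 x 12 mm, 0.35 to 0.7 kg, window 90 x 36 mm in the middle, 15 mm through holes at (-6, -42) and (-6, 42) mm. x long, leads when sliding; y as the jig's. Starts flat on the deck, turned up to 0.1 rad, 10 to 20 mm from home in y. Centre at z = 30 mm on the deck, 24 mm home (top 30 mm).
- button (a joint): Angle of the wooden turn-button, a level bar on an upright pivot. At 0 it points along the jig's -x, beside the recess; grows as it swings anticlockwise (from above) over the template; at 1.57 it points along the jig's -y, straight across. Stops at 0 and 1.65. Light friction (about 1 N at the tip); stays where left.
- button_pivot (a point): On the turn-button's pivot axis, half-way up the bar, at (125, 88, 41) mm in the jig's frame. The bar is 110 mm over its round ends, reaches 100 mm from this axis, 20 mm wide; underside z = 33, top z = 49 mm, so it passes 3 mm above the home template.
- button_tip (a point): Point in the turn-button near its free end, half-way up, 85 mm from the pivot axis; its x points from the tip to the pivot.
- disc: Bystander: round wooden blank, 100 mm across, 30 mm high, origin under its centre.
- hoop: Bystander: wooden ring, 110 mm across, 25 mm high, origin under its centre.
- plane: Bystander: hand plane, 200 mm long, about 90 mm high, origin under its centre.
- mallet: Bystander: wooden mallet lying on the bench, 240 mm long, 70 mm high, origin under the handle's middle.

How it is judged:
On the way, in this order (a step that is already met when the one before it is completed fails the run):
1. the template is home on both pins, flat in the recess (horizontal distance between template_center and nest below 0.005 m and z of template_center in the frame of nest below 0.002 m and angle between the z axis of template_center and the z axis of nest, either way round below 0.03 rad and angle between the x axis of template_center and the x axis of nest, either way round below 0.06 rad), for 0.2 s.
2. the turn-button is swung across the template (value of joint button above 1.3 rad), for 0.2 s.
At the end, for the whole second after the job is handed in: The template's centre is within 5 mm (level) of the nest point and no more than 2 mm above it, flat to within 0.03 rad and square to within 0.06 rad, at rest; the turn-button stands at more than 1.3 rad, at rest (all of step 1 and value of joint button above 1.3 rad and velocity of joint button below 0.05 rad/s and linear speed of template below 0.02 m/s); the robot touches nothing.
It fails at once if the template is lifted off the jig (its centre more than 30 mm above its place on the deck) (height (world z) of template_center above 0.06 m).
It fails at once if the template is tipped up by more than 0.35 rad (angle between template_center's own z axis and vertical above 0.35 rad).
It fails at once if a bystander is shifted by more than 30 mm (distance of any of disc, hoop, plane, mallet from where it was at the start of the episode above 0.03 m).
It also fails if it takes over 64 s, if anything falls off the work surface, if the arm or the gripper's body presses on something with over 40 N, if the wrist force passes 120 N, or if a joint passes its speed limit or range.

## Robot

A 6-joint arm with a two-finger parallel gripper is mounted at the origin on the work surface. World frame = base frame: x ahead of the robot, y to its left, z up, the work surface at z = 0. Lengths are in m, angles in rad, forces in N, time in s.
With the tool pointing down it reaches from about 0.25 to 0.775 m from the base axis. Payload 4 kg.
Tool frame: the origin (TCP) lies at the very end of the fingers, on their centre line; the grasp point (between the pads) lies 19 mm behind it; x points along the fingers, y is the direction in which the jaws open and shut, and the axes are right-handed (so a half turn about x gives the same grasp; the last joint's range is limited). The gripper opens to 85 mm and grips with 20 to 120 N. Pads are 22 mm wide; open, the fingers measure 114 mm over their backs; the gripper's body (76 mm by 85 mm) begins 54 mm behind the grasp point. The pads swing forward as they close: fully open they stand 13 mm farther back than shut.
Start: joints at [1.099, 0.087, 1.371, -0, 1.684, -0.103], TCP at [0.198, 0.513, 0.231] pointing down, gripper open.
Joint ranges: [-3.1, 3.1], [-0.76, 2.03], [0.27, 2.55], [-1.08, 4.22], [0.17, 2.65], [-2.57, 2.57]. Speed limits (rad/s): [2.79, 2.79, 3.14, 3.14, 3.14, 3.14].

## Interface

Orientations are given as [roll, pitch, yaw] about the fixed x, y, z axes, in that order (R = Rz(yaw) Ry(pitch) Rx(roll)).
In Python, from workcell import * gives the robot as it stands.
- The arm moves only by the shell command python3 -m handwheel 'ROWS'. ROWS is JSON, a list of rows, each a list of 7 numbers: the finger opening in cm, from 0 to 8.54, then the shift along the world's x, y, z in cm, then the turn, a rotation vector about the world's x, y, z in degrees. A call has exactly 8 rows; each row is the pose to reach, as a shift and turn from the pose measured when the call began; what a row does not reach only later rows make up. A row lasts 1/8 s, in which the tool goes at most 62.5 mm and 10.7 degrees, less where a joint would pass 70% of its speed; a pose out of reach is approached as far as the arm can. A call with a gripper value outside its range is refused whole. The fingers move at their own pace and stop on an object; the grip force is fixed at half the most. Time passes only in rows, so rows that repeat a pose let the fingers close, or fill a call up. It gives the time, the measured TCP pose, the force and the opening at its end, in the units of the state.
- get_state(): the state, without advancing time (a new reading comes with each control period).
- snapshot(name): name is "scene" or "top"; returns (picture, depth): 400x640x3 uint8, red, green, blue; 400x640 float32, m along the optical axis (not along the pixel's ray), 0 where there is no reading.
- camera_info(name): a dict with "vertical_fov" (degrees; the focal length in pixels is half the picture's height over the tangent of half this angle, whatever the lens; pixels are square), "cx", "cy" (the principal point, pixels), "pose" (4x4, takes a point from camera to world coordinates). Camera axes: x right, y up, looking along -z (the intrinsics and any distortion apply to the point x, -y, -z); pixel columns grow to the right and rows downward; lengths in m; the calibration is good to about 2 mm. A picture is of the moment at which its call begins. camera_info takes no time and is no camera call.
- job_done(): hands the job in, once; it reports no verdict.
Trained networks look in the newest picture that a camera, given by its name, has taken for a name from the list of things; names that differ only in an ending like _2 or _b are one class to them, and where a whole thing is asked for, a point or a joint stands for the part that bears it (a point fixed in the world has none). Each returns a list of dicts, best first, with "conf" (0 to 1); they miss things now and then, are a little off and sometimes report something else, mostly with a low value. They report only what shows in the picture. A call takes as long as a camera call.
- outline_of(camera, target): "mask" (400x640 bool, what is visible of it) and "at" ([column, row] in pixels, amid what is visible of it).
- tip_of(camera, target): "at" ([column, row] in pixels: a listed point, or the origin of a listed thing).
The state is a dict: "t": time; "joint_positions": joint angles; "qd": joint speeds; "joint_efforts": joint torques, N m; "eef_pos": TCP position; "eef_rot": TCP orientation; "wrist_force": force on the tool from outside, world axes, zero at the start; "wrist_torque": the same for the moment, N m; "width": finger opening in m.
Only numpy, scipy, OpenCV 4.12 (cv2) and the standard library are available. Lean on these libraries where they do the work, as an engineer would, in place of code of your own. Each camera call takes 0.05 s, during which the arm holds its last target.

## Working session

There is one attempt and no reset: what is moved stays moved. The work goes in short steps, Python scripts to look and compute and a shell command to move; the robot and the scene stay as the last step left them, time stands still between calls to the robot, and variables do not carry over. Pictures are saved under pics/ and viewed, and the job is handed in when it is done.

```bash
mkdir -p pics; ls
cat > h.py <<'E'
from workcell import *
import numpy as np, cv2
def ray(cam,px):
    c=camera_info(cam);f=200/np.tan(np.radians(c["vertical_fov"])/2)
    P=np.array(c["pose"]);d=np.array([(px[0]-c["cx"])/f,-(px[1]-c["cy"])/f,-1])
    return P[:3,3],P[:3,:3]@d
def atz(cam,px,z):
    o,d=ray(cam,px);return o+d*(z-o[2])/d[2]
E
python3 - <<'E'
from h import *
for n in ["scene","top"]:
    p,d=snapshot(n);cv2.imwrite(f"pics/{n}0.png",p[:,:,::-1]);print(camera_info(n))
    for t in ["jig","pin_far","pin_near","template_center","button_tip","button_pivot"]:
        try:
            for r in tip_of(n,t)[:2]:print(n,t,r)
        except Exception as e:print(n,t,e)
E
```

```text
pics
{'vertical_fov': 42.879388381492774, 'cx': 324.31573708695066, 'cy': 196.88993578397262, 'pose': array([[-0.78405013, -0.45178909,  0.42561957,  1.34379177],
       [ 0.6206853 , -0.57497815,  0.53305711,  1.09043685],
       [ 0.00389257,  0.6821193 ,  0.73123054,  1.52514369],
       [ 0.        ,  0.        ,  0.        ,  1.        ]])}
scene jig {'at': [303.9, 212.7], 'conf': 0.84}
scene pin_far {'at': [312.7, 224.0], 'conf': 0.62}
scene pin_far {'at': [328.2, 212.2], 'conf': 0.22}
scene pin_near {'at': [328.0, 210.6], 'conf': 0.73}
scene template_center {'at': [290.4, 193.8], 'conf': 0.85}
scene button_tip {'at': [327.2, 197.4], 'conf': 0.73}
scene button_tip {'at': [263.3, 129.2], 'conf': 0.67}
scene button_pivot {'at': [341.5, 207.5], 'conf': 0.73}
scene button_pivot {'at': [324.6, 198.0], 'conf': 0.67}
{'vertical_fov': 52.321673205958156, 'cx': 315.3229249288267, 'cy': 205.84893503412923, 'pose': array([[ 0.0046249 ,  0.98690002, -0.16126671,  0.27828337],
       [-0.99989927,  0.00672802,  0.01249759,  0.03151232],
       [ 0.01341887,  0.16119266,  0.98683173,  1.4934213 ],
       [ 0.        ,  0.        ,  0.        ,  1.        ]])}
top jig {'at': [319.7, 190.6], 'conf': 0.68}
top pin_near {'at': [302.2, 206.5], 'conf': 0.83}
top template_center {'at': [338.7, 186.0], 'conf': 0.89}
top template_center {'at': [201.8, 183.5], 'conf': 0.34}
top button_tip {'at': [317.4, 213.4], 'conf': 0.66}
top button_pivot {'at': [465.6, 239.8], 'conf': 0.71}
```

View pics/scene0.png

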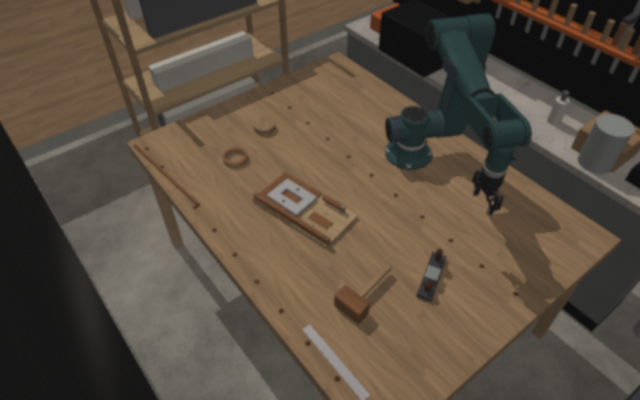

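View pics/top0.png

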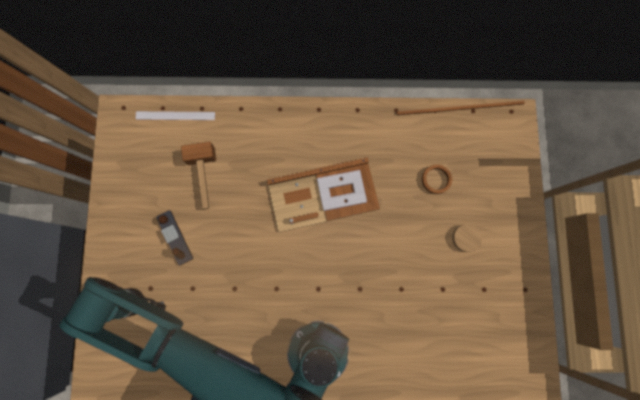

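Run:
```python
import cv2
p=cv2.imread("pics/top0.png")[120:250,240:420];cv2.imwrite("pics/topz.png",cv2.resize(p,None,fx=4.4,fy=4.4,interpolation=2))
p=cv2.imread("pics/scene0.png")[120:290,190:390];cv2.imwrite("pics/scz.png",cv2.resize(p,None,fx=3.5,fy=3.5,interpolation=2))
```

```text
(no output)
```

View pics/topz.png

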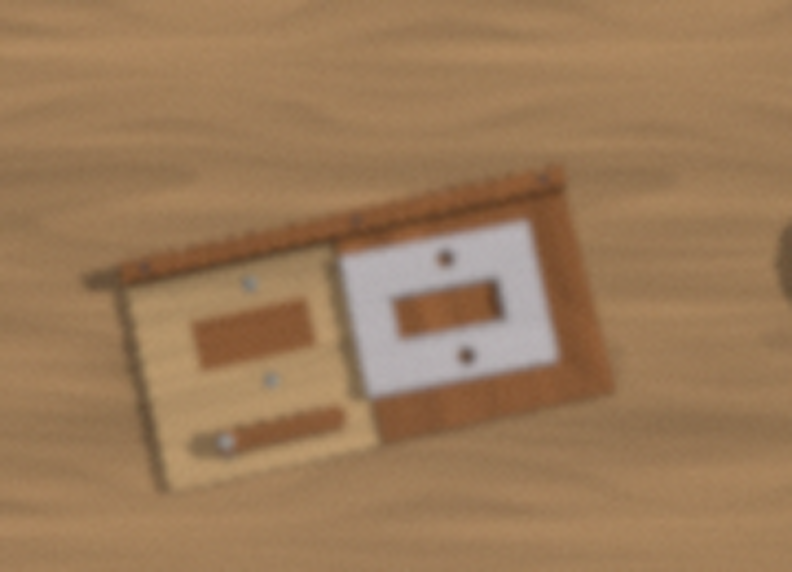

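View pics/scz.png

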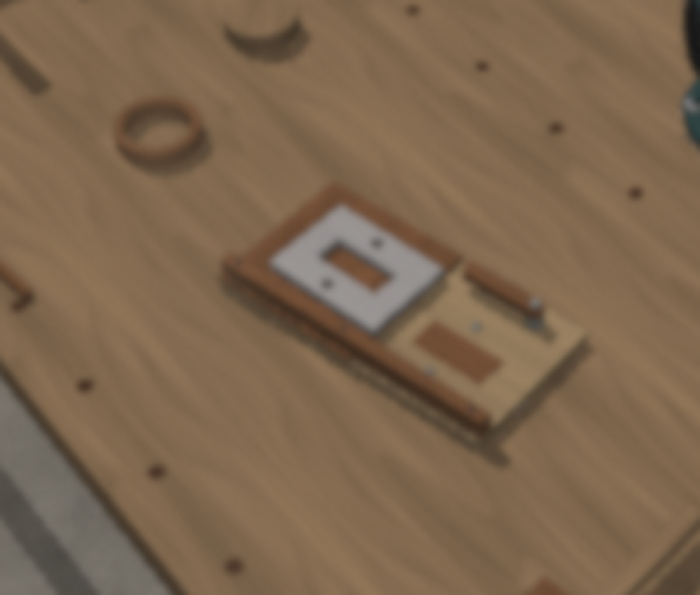

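The top view shows the jig with its fence on the far (+x world) side. Jig x runs to the left in the image (world +y), and the template sits on the deck around zoomed pixel (448,305). The button is closed, along its zoomed pixels (190..345, 430). Next I'll fit the poses.

```bash
cat > fit.py <<'E'
from h import *
from scipy.optimize import least_squares
def proj(cam,P):
    c=camera_info(cam);f=200/np.tan(np.radians(c["vertical_fov"])/2)
    q=(np.c_[P,np.ones(len(P))]@np.linalg.inv(c["pose"]).T)[:,:3]
    return np.c_[c["cx"]-f*q[:,0]/q[:,2], c["cy"]+f*q[:,1]/q[:,2]]
def fit(obs,x0):
    # obs: list of (cam, modelpts Nx3 m, px Nx2)
    def w(v,M):
        c,s=np.cos(v[2]),np.sin(v[2]);return np.c_[v[0]+c*M[:,0]-s*M[:,1],v[1]+s*M[:,0]+c*M[:,1],M[:,2]]
    r=lambda v:np.concatenate([(proj(c,w(v,M))-p).ravel() for c,M,p in obs])
    s=least_squares(r,x0,loss="soft_l1");return s.x,r(s.x).reshape(-1,2)
E
python3 - <<'E'
from fit import *
zt=lambda a:np.array(a)/4.4+[240,120]-.39
zs=lambda a:np.array(a)/3.5+[190,120]-.36
jm=np.array([[78,-42,23.5],[78,42,23.5],[180,-78.8,46],[-200,-78.8,46],[-200,115,24],[125,88,49]])/1e3
jp=zt([[248,283],[270,380],[120,263],[565,167],[612,392],[225,441]])
js=zs([[428,371],[476,327],[488,425],[225,262],[333,187],[535,303]])
tm=np.array([[80,-60,36],[-80,-60,36],[-80,60,36],[80,60,36],[-6,-42,36],[-6,42,36]])/1e3
tp=zt([[338,252],[530,220],[558,358],[370,395],[446,258],[466,355]])
ts=zs([[376,334],[268,264],[342,205],[447,269],[327,284],[377,243]])
for o in ([("top",jm,jp)],[("scene",jm,js)],[("top",jm,jp),("scene",jm,js)]):
    v,r=fit(o,[.5,0,1.7]);print("jig",v.round(4),r.round(1).tolist())
J=v
for o in ([("top",tm,tp)],[("scene",tm,ts)],[("top",tm,tp),("scene",tm,ts)]):
    v,r=fit(o,[.5,-.1,1.7]);print("tpl",v.round(4),r.round(1).tolist())
    c,s=np.cos(J[2]),np.sin(J[2]);d=v[:2]-J[:2];print("in jig",c*d[0]+s*d[1],-s*d[0]+c*d[1],v[2]-J[2])
s=get_state();print(s["eef_pos"],s["eef_rot"],s["width"],s["t"])
E
```

```text
jig [ 5.7590e-01 -1.4000e-03  1.7945e+00] [[0.2, 0.1], [0.0, 0.0], [-0.5, -0.5], [-0.3, -0.2], [0.8, 0.3], [-0.1, 0.2]]
jig [5.7600e-01 1.3000e-03 1.8138e+00] [[0.9, 0.1], [0.6, -0.4], [-0.8, -0.0], [-1.4, 0.2], [-0.2, -1.1], [0.5, 0.7]]
jig [ 5.7600e-01 -6.0000e-04  1.8008e+00] [[-0.1, 0.2], [-0.1, 0.1], [-0.8, -0.2], [-0.7, -0.6], [0.6, -0.0], [-0.1, 0.4], [0.4, -0.1], [0.3, -0.4], [-1.7, -0.1], [-1.4, -0.5], [0.2, -1.6], [0.2, 0.8]]
tpl [ 0.5786 -0.083   1.7649] [[0.7, 0.6], [-0.4, 0.0], [0.0, 0.2], [-0.4, -0.2], [0.0, -0.3], [0.1, -0.2]]
in jig -0.08084895584478918 0.016251947099736565 -0.03590361467720782
tpl [ 0.5759 -0.0805  1.785 ] [[-0.3, -1.0], [0.7, -0.1], [-0.4, 0.4], [-0.7, 0.1], [0.5, 0.3], [0.2, 0.2]]
in jig -0.0778207108025069 0.018313553135952117 -0.015745424422628496
tpl [ 0.5774 -0.082   1.7735] [[0.3, 1.1], [-0.8, 0.2], [-0.1, 0.3], [-0.5, 0.3], [-0.3, 0.0], [-0.1, 0.1], [-1.1, -1.0], [0.2, -0.4], [-0.6, 0.3], [-1.2, 0.3], [-0.1, 0.1], [-0.2, 0.2]]
in jig -0.07961547149190058 0.017200935161413643 -0.027315901709737744
[0.19828305 0.51305646 0.23137725] [1.58086936 1.57060258 1.21208923] 0.08572185238646589 0.7
```

```bash
python3 -m handwheel '[[4.5,3.1,-4.9,0,0,0,8],[4.5,6.2,-9.8,0,0,0,16],[4.5,9.4,-14.7,0,0,0,24],[4.5,12.5,-19.6,0,0,0,32],[4.5,15.7,-24.6,0,0,0,34],[4.5,18.9,-29.6,0,0,0,34],[4.5,22,-34.5,0,0,0,34],[4.5,25.2,-39.5,-1,0,0,34]]'
```

```text
t: 1.7
eef_pos: [0.4516, 0.1164, 0.2226]
eef_rot: [0.045, 1.567, 0.269]
wrist_force: [1.2, 0.5, 0.2]
width: 0.0449
```

```bash
python3 -m handwheel '[[4.5,3.2,-5,-1,0,0,0],[4.5,6.4,-10,-3,0,0,0],[4.5,9.5,-15,-6,0,0,0],[4.5,12.6,-19.8,-9,0,0,0],[4.5,12.6,-19.8,-13,0,0,0],[4.5,12.6,-19.8,-15,0,0,0],[4.5,12.6,-19.8,-15,0,0,0],[4.5,12.6,-19.8,-15,0,0,0]]'
python3 - <<'E'
from h import *
for n,(a,b,c,d) in {"scene":(120,290,190,390),"top":(120,250,240,420)}.items():
    p,_=snapshot(n);cv2.imwrite(f"pics/{n}1.png",cv2.resize(p[a:b,c:d,::-1],None,fx=3.5,fy=3.5,interpolation=2))
s=get_state();print(s["eef_pos"],s["eef_rot"],s["wrist_force"],s["joint_positions"])
E
```

```text
t: 2.7
eef_pos: [0.5785, -0.0816, 0.074]
eef_rot: [-0.15, 1.565, 0.075]
wrist_force: [0.5, -0.1, 0.4]
width: 0.045
[ 0.578854   -0.0815607   0.07470394] [-0.21448101  1.56382213  0.01064349] [ 0.85859314 -1.17060389  0.68010877] [-2.37911572e-01  2.38793009e-01  1.51371632e+00  1.74659562e-03
  1.38232372e+00 -2.03415384e+00]
```

View pics/scene1.png

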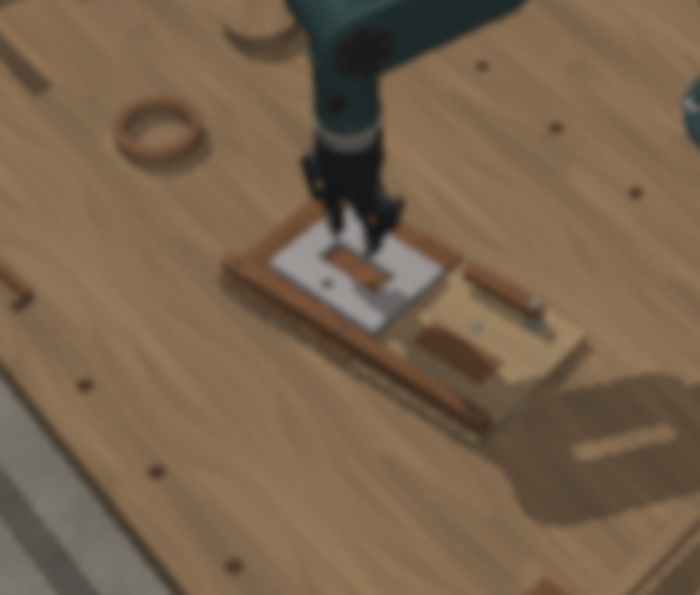

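View pics/top1.png

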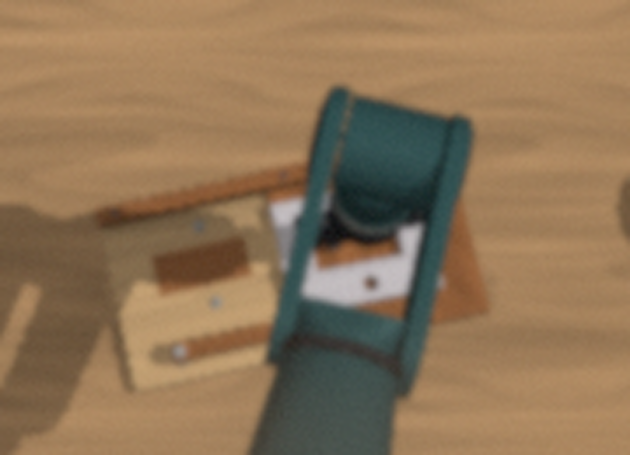

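```bash
python3 -m handwheel '[[4.5,-0.1,0,-1.5,0,0,0],[4.5,-0.1,0,-2.5,0,0,0],[4.5,-0.1,0,-3.2,0,0,0],[4.5,-0.1,0,-3.8,0,0,0],[4.5,-0.1,0,-4.2,0,0,0],[4.5,-0.1,0,-4.5,0,0,0],[4.5,-0.1,0,-4.5,0,0,0],[4.5,-0.1,0,-4.5,0,0,0]]'
```

```text
t: 3.8
eef_pos: [0.5781, -0.0817, 0.03]
eef_rot: [-0.241, 1.563, -0.016]
wrist_force: [0.8, -0.3, -0.3]
width: 0.0449
```

```bash
python3 -m handwheel '[[4.5,0,0,-0.1,0,0,0],[4.5,0,0,-0.2,0,0,0],[4.5,0,0,-0.3,0,0,0],[4.5,0,0,-0.4,0,0,0],[4.5,0,0,-0.5,0,0,0],[4.5,0,0,-0.5,0,0,0],[4.5,0,0,-0.5,0,0,0],[4.5,0,0,-0.5,0,0,0]]'
python3 - <<'E'
from h import *
p,_=snapshot("scene");cv2.imwrite("pics/scene2.png",cv2.resize(p[160:250,230:350,::-1],None,fx=6,fy=6,interpolation=2))
E
```

```text
t: 4.8
eef_pos: [0.5781, -0.0817, 0.0251]
eef_rot: [-0.244, 1.563, -0.019]
wrist_force: [0.3, -0.8, -0.8]
width: 0.0452
```

View pics/scene2.png

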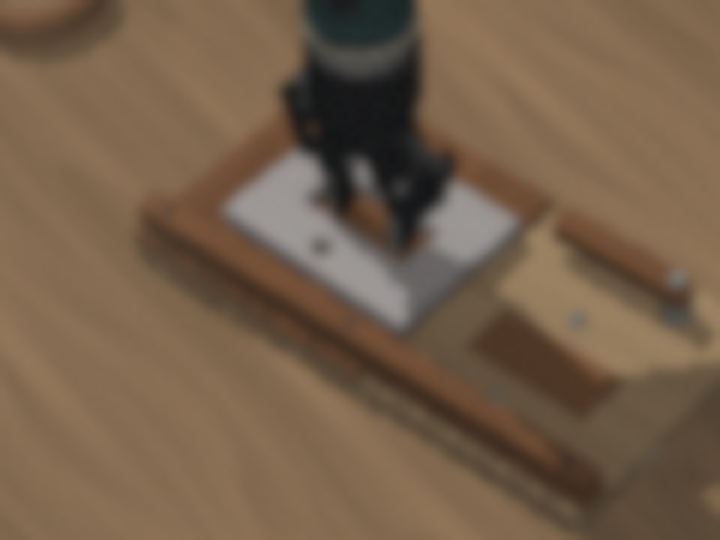

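Both fingers are inside the window, at zoomed (345,215) and (400,245). Next: push the template toward the fence.

```bash
python3 -m handwheel '[[4.5,0.3,0.07,0,0,0,0],[4.5,0.6,0.14,0,0,0,0],[4.5,0.9,0.2,0,0,0,0],[4.5,1.2,0.28,0,0,0,0],[4.5,1.5,0.34,0,0,0,0],[4.5,1.75,0.4,0,0,0,0],[4.5,1.95,0.45,0,0,0,0],[4.5,2.05,0.47,0,0,0,0]]'
```

```text
t: 5.85
eef_pos: [0.5987, -0.0769, 0.025]
eef_rot: [-0.247, 1.563, -0.022]
wrist_force: [-5.2, -0.8, 2.4]
width: 0.0449
```

```bash
python3 -m handwheel '[[4.5,0.1,0.02,0,0,0,0],[4.5,0.19,0.04,0,0,0,0],[4.5,0.29,0.07,0,0,0,0],[4.5,0.29,0.07,0,0,0,0],[4.5,0.29,0.07,0,0,0,0],[4.5,0.29,0.07,0,0,0,0],[4.5,0.29,0.07,0,0,0,0],[4.5,0.29,0.07,0,0,0,0]]'
python3 - <<'E'
from h import *
s=get_state();print(s["eef_pos"],s["wrist_force"],s["wrist_torque"])
for n,(a,b,c,d,k) in {"scene":(160,250,230,350,6),"top":(130,230,290,400,6)}.items():
    p,_=snapshot(n);cv2.imwrite(f"pics/{n}3.png",cv2.resize(p[a:b,c:d,::-1],None,fx=k,fy=k,interpolation=2))
E
```

```text
t: 6.85
eef_pos: [0.6015, -0.0763, 0.025]
eef_rot: [-0.261, 1.564, -0.035]
wrist_force: [-5.1, -1.3, 2.4]
width: 0.0446
[ 0.60146369 -0.07628037  0.02495485] [-5.10162928 -1.34046666  2.40214659] [-0.24529138  0.75506291  0.02276568]
```

View pics/scene3.png

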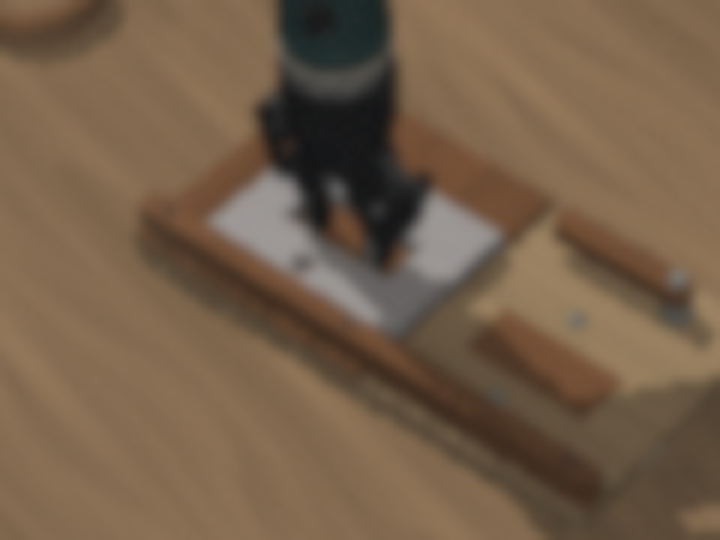

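View pics/top3.png

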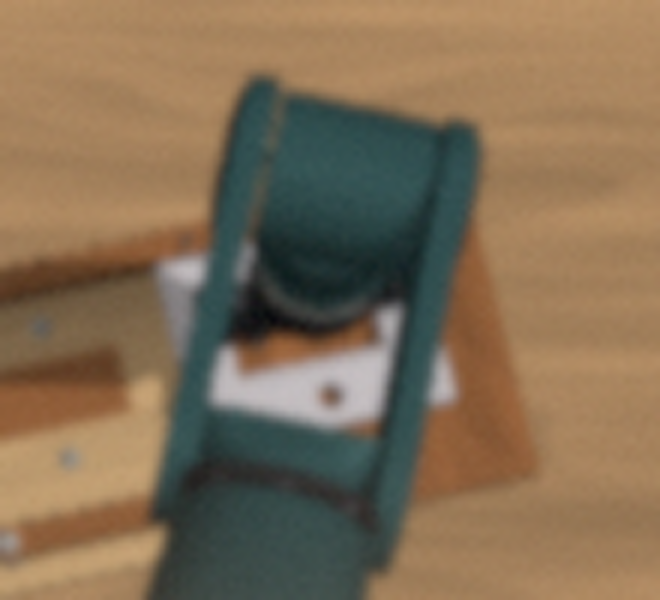

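The template moved toward the fence and is almost against it (front corner at about (385,335) in the scene zoom). I'll keep going until the force rises.

```bash
python3 -m handwheel '[[4.5,0.05,0.01,0,0,0,0],[4.5,0.1,0.02,0,0,0,0],[4.5,0.15,0.03,0,0,0,0],[4.5,0.19,0.04,0,0,0,0],[4.5,0.19,0.04,0,0,0,0],[4.5,0.19,0.04,0,0,0,0],[4.5,0.19,0.04,0,0,0,0],[4.5,0.19,0.04,0,0,0,0]]'
```

```text
t: 7.95
eef_pos: [0.6016, -0.0763, 0.025]
eef_rot: [-0.514, 1.568, -0.289]
wrist_force: [-9.5, -2.0, 5.9]
width: 0.0447
```

The force rose and motion stopped, with TCP jig y at -7.96 mm against an expected -7.8 for fence contact. So the template is on the fence. Sliding along it now.

```bash
python3 -m handwheel '[[4.5,-0.1,1.1,0,0,0,0],[4.5,-0.4,2.3,0,0,0,0],[4.5,-0.65,3.5,0,0,0,0],[4.5,-0.95,4.7,0,0,0,0],[4.5,-1.2,5.85,0,0,0,0],[4.5,-1.45,7.0,0,0,0,0],[4.5,-1.75,8.2,0,0,0,0],[4.5,-2.0,9.4,0,0,0,0]]'
```

```text
t: 8.95
eef_pos: [0.5804, 0.015, 0.024]
eef_rot: [-1.815, 1.564, -1.59]
wrist_force: [-5.7, -8.9, 0.6]
width: 0.045
```

```bash
python3 -m handwheel '[[4.5,-0.1,1.0,0.05,0,0,0],[4.5,-0.3,2.0,0.1,0,0,0],[4.5,-0.55,3.0,0.1,0,0,0],[4.5,-0.8,4.0,0.1,0,0,0],[4.5,-1.0,5.0,0.1,0,0,0],[4.5,-1.2,5.9,0.1,0,0,0],[4.5,-1.4,6.6,0.1,0,0,0],[4.5,-1.4,6.6,0.1,0,0,0]]'
python3 - <<'E'
from h import *
s=get_state();print(s["eef_pos"],s["wrist_force"],s["wrist_torque"])
for n,(a,b,c,d,k) in {"scene":(160,250,260,370,6),"top":(130,230,260,370,6)}.items():
    p,_=snapshot(n);cv2.imwrite(f"pics/{n}4.png",cv2.resize(p[a:b,c:d,::-1],None,fx=k,fy=k,interpolation=2))
E
```

```text
t: 9.95
eef_pos: [0.5649, 0.0805, 0.0236]
eef_rot: [-2.201, 1.562, -1.974]
wrist_force: [-4.9, -3.3, -0.9]
width: 0.0449
[0.56493091 0.08050111 0.02358795] [-4.92659585 -3.31861233 -0.89785917] [-0.65358172  0.80952995  0.12029171]
```

View pics/scene4.png

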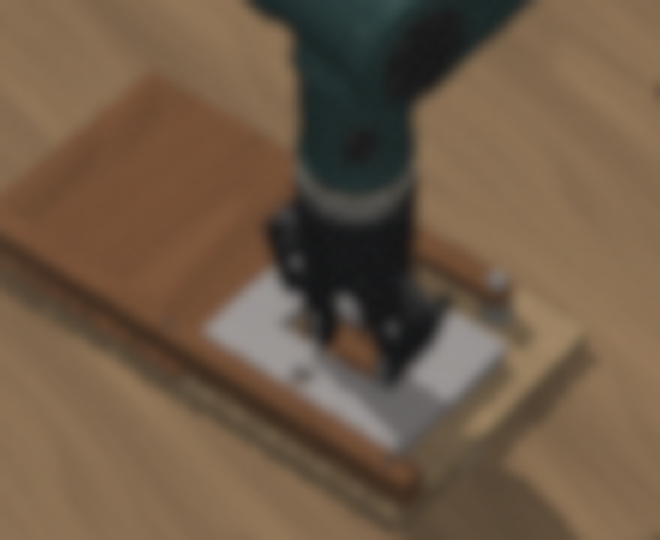

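View pics/top4.png

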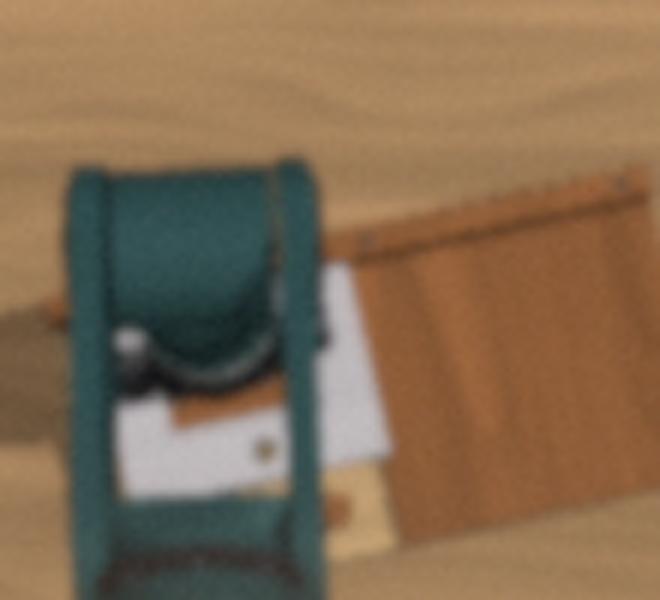

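Near home, with the rear edge about at the step (jig x 81.5 of roughly 92 for the TCP). I'll creep from here.

```bash
python3 -m handwheel '[[4.5,0.05,0.15,0.1,0,0,0],[4.5,0.03,0.3,0.1,0,0,0],[4.5,0.0,0.4,0.1,0,0,0],[4.5,-0.03,0.5,0.1,0,0,0],[4.5,-0.05,0.6,0.1,0,0,0],[4.5,-0.08,0.7,0.1,0,0,0],[4.5,-0.1,0.8,0.1,0,0,0],[4.5,-0.1,0.8,0.1,0,0,0]]'
python3 - <<'E'
from h import *
s=get_state();print(s["eef_pos"],s["wrist_force"],s["wrist_torque"])
E
```

```text
t: 11.05
eef_pos: [0.5631, 0.0888, 0.0239]
eef_rot: [-2.421, 1.561, -2.194]
wrist_force: [-4.2, -1.6, -3.1]
width: 0.0449
[0.56313873 0.08880078 0.02389771] [-4.19715034 -1.6025436  -3.08706485] [-0.25835879  0.76269639  0.11782149]
```

```bash
python3 -m handwheel '[[4.5,0.08,0.05,0,0,0,0],[4.5,0.07,0.1,0,0,0,0],[4.5,0.06,0.15,0,0,0,0],[4.5,0.05,0.2,0,0,0,0],[4.5,0.04,0.25,0,0,0,0],[4.5,0.03,0.3,0,0,0,0],[4.5,0.03,0.3,0,0,0,0],[4.5,0.03,0.3,0,0,0,0]]'
python3 - <<'E'
from h import *
s=get_state();print(s["eef_pos"],s["wrist_force"],s["wrist_torque"])
for n,(a,b,c,d,k) in {"scene":(160,250,260,370,6)}.items():
    p,_=snapshot(n);cv2.imwrite(f"pics/{n}5.png",cv2.resize(p[a:b,c:d,::-1],None,fx=k,fy=k,interpolation=2))
E
```

```text
t: 12.05
eef_pos: [0.5628, 0.0903, 0.0239]
eef_rot: [-2.391, 1.558, -2.165]
wrist_force: [-5.9, -5.9, -0.7]
width: 0.0451
[0.56283577 0.09031469 0.02385085] [-5.85613747 -5.86091053 -0.69766539] [-0.93714659  0.87903192  0.00922844]
```

View pics/scene5.png

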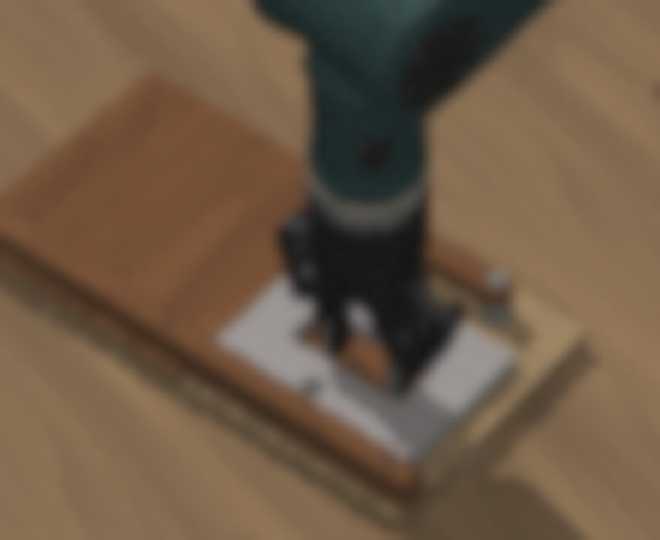

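```bash
python3 -m handwheel '[[4.5,-0.3,-0.4,0,0,0,0],[4.5,-0.3,-0.4,0,0,0,0],[4.5,-0.3,-0.4,4,0,0,0],[4.5,-0.3,-0.4,9,0,0,0],[4.5,-4,-3,12,0,0,0],[4.5,-9,-7,12,0,0,0],[3,-13,-9,12,0,0,0],[0,-13,-9,12,0,0,0]]'
cat > look.py <<'E'
from fit import *
import sys
k=sys.argv[1]
s=get_state();print(s["t"],s["eef_pos"],s["eef_rot"],s["wrist_force"],s["width"])
for n,(a,b,c,d) in {"scene":(170,250,260,370),"top":(140,240,260,370)}.items():
    p,D=snapshot(n);cv2.imwrite(f"pics/{n}{k}.png",cv2.resize(p[a:b,c:d,::-1],None,fx=6,fy=6,interpolation=2))
    np.save(f"d_{n}.npy",D)
    for t in ("template_center","button_tip"):
        for r in tip_of(n,t)[:1]:
            z=.024 if t[0]=="t" else .041
            w=atz(n,r["at"],z);q=w[:2]-[.576,-.0006];c_,s_=np.cos(1.797),np.sin(1.797)
            print(n,t,r,"jig mm",(1e3*np.array([c_*q[0]+s_*q[1],-s_*q[0]+c_*q[1]])).round(1))
# top depth -> heights on grid in jig frame
def hmap(cam):
    D=np.load(f"d_{cam}.npy");C=camera_info(cam);f=200/np.tan(np.radians(C["vertical_fov"])/2)
    v,u=np.mgrid[:400,:640];P=np.stack([(u-C["cx"])/f*D,-(v-C["cy"])/f*D,-D,np.ones_like(D)],-1)@np.array(C["pose"]).T
    c_,s_=np.cos(1.797),np.sin(1.797);q=P[...,:2]-[.576,-.0006]
    return np.stack([c_*q[...,0]+s_*q[...,1],-s_*q[...,0]+c_*q[...,1],P[...,2]],-1)[D>0]*1e3
for cam in ("top","scene"):
    H=hmap(cam)
    for nm,x0,x1,y0,y1 in (("front",140,156,-45,45),("rear",12,32,-45,45),("farside",60,110,-50,-28),("nearside",60,110,28,50),("deck",-150,-30,-40,80),("floor",165,175,-40,80)):
        m=(H[:,0]>x0)&(H[:,0]<x1)&(H[:,1]>y0)&(H[:,1]<y1)
        print(cam,nm,m.sum(),np.median(H[m,2]).round(1) if m.any() else None)
E
python3 look.py 6
```

```text
t: 13.1
eef_pos: [0.4318, -0.0003, 0.1448]
eef_rot: [-2.137, 1.56, -1.913]
wrist_force: [1.3, 0.3, 0.4]
width: 0.0126
13.1 [ 4.31817149e-01 -2.93521554e-04  1.44803143e-01] [-2.13710656  1.55958129 -1.9131003 ] [1.29939654 0.28251227 0.40411723] 0.012635793376975516
scene template_center {'at': [317.3, 218.0], 'conf': 0.62} jig mm [69.4 -0.6]
scene button_tip {'at': [326.5, 200.0], 'conf': 0.49} jig mm [47.7 83.9]
top template_center {'at': [296.0, 193.9], 'conf': 0.62} jig mm [85.6 -5.7]
top front 103 30.3
top rear 72 29.2
top farside 76 29.3
top nearside 27 29.5
top deck 841 24.0
top floor 88 17.9
scene front 76 30.7
scene rear 83 30.9
scene farside 53 30.7
scene nearside 52 30.7
scene deck 655 24.7
scene floor 61 18.1
```

View pics/scene6.png

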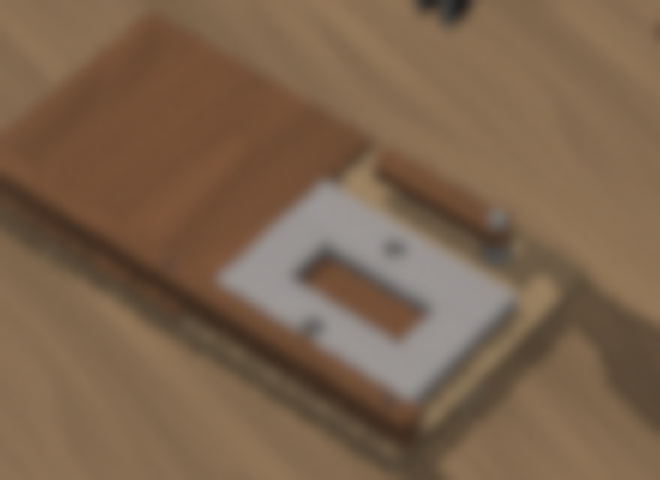

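View pics/top6.png

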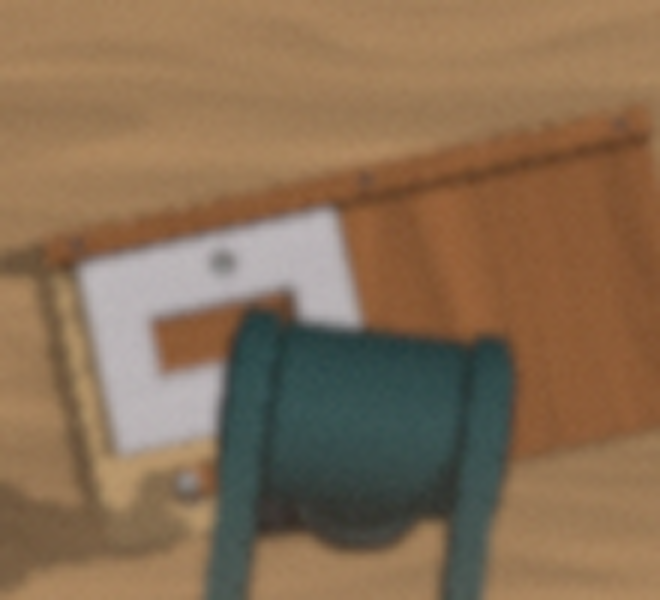

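Template top reads 30 mm at front, rear and both sides (home value 30 mm). Pins show in both holes, (313,327) and (395,247) in the scene zoom. It is home, so next I'll lower the closed fingers outside the button.

```bash
python3 -m handwheel '[[0,1,2.5,0,0,0,0],[0,1,2.5,-4,0,0,0],[0,1,2.5,-7,0,0,0],[0,1,2.5,-9,0,0,0],[0,1,2.5,-10.5,0,0,0],[0,1,2.5,-10.5,0,0,0],[0,1,2.5,-10.5,0,0,0],[0,1,2.5,-10.5,0,0,0]]'
```

```text
t: 14.4
eef_pos: [0.445, 0.0257, 0.0403]
eef_rot: [-2.144, 1.559, -1.917]
wrist_force: [0.7, 0.4, 0.5]
width: 0.0002
```

```bash
python3 look.py 7|head -6
```

```text
14.4 [0.4450188  0.0257186  0.04029962] [-2.14399809  1.55948826 -1.916756  ] [0.65258387 0.37945221 0.46448915] 0.00016330882892704
scene template_center {'at': [319.6, 216.4], 'conf': 0.72} jig mm [71.2 11.4]
scene button_tip {'at': [326.2, 198.8], 'conf': 0.66} jig mm [42.7 88.2]
top template_center {'at': [299.0, 196.6], 'conf': 0.75} jig mm [77.   6.5]
top front 108 30.4
top rear 99 29.6
```

View pics/scene7.png

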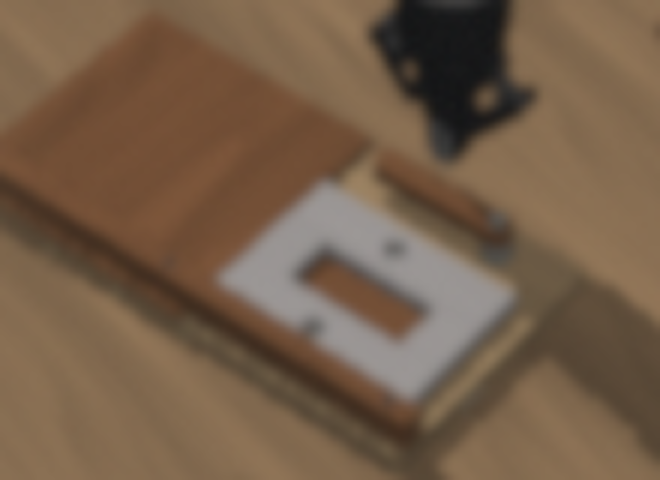

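Fingertip is beside the button's outer side at (450,155). Swinging it along the arc.

```bash
python3 -m handwheel '[[0,1.3,0.3,-0.1,0,0,0],[0,2.5,0.35,-0.1,0,0,0],[0,3.7,0.4,-0.1,0,0,0],[0,5.0,0.9,-0.1,0,0,0],[0,6.2,1.5,-0.1,0,0,0],[0,7.3,2.6,-0.1,0,0,0],[0,8.2,3.8,-0.1,0,0,0],[0,8.7,5.0,-0.1,0,0,0]]'; python3 look.py 8
```

```text
t: 15.7
eef_pos: [0.532, 0.0767, 0.0386]
eef_rot: [-2.239, 1.559, -2.012]
wrist_force: [-0.9, -1.1, 1.3]
width: -0.0
15.7 [0.53195283 0.07669904 0.03859128] [-2.23896509  1.5591169  -2.01150407] [-0.92413601 -1.12762307  1.34927909] -4.8868694611754366e-05
scene template_center {'at': [316.3, 216.5], 'conf': 0.67} jig mm [61.5  3. ]
scene button_tip {'at': [327.8, 218.7], 'conf': 0.45} jig mm [112.2  10.7]
top template_center {'at': [295.7, 194.9], 'conf': 0.81} jig mm [87.4 -2.3]
top button_tip {'at': [291.9, 217.5], 'conf': 0.66} jig mm [118.4  78.8]
top front 100 394.6
top rear 73 32.7
top farside 0 None
top nearside 216 397.0
top deck 1040 23.8
top floor 3 19.8
scene front 357 361.8
scene rear 105 31.3
scene farside 52 30.6
scene nearside 63 399.1
scene deck 636 24.7
scene floor 65 18.7
```

View pics/scene8.png

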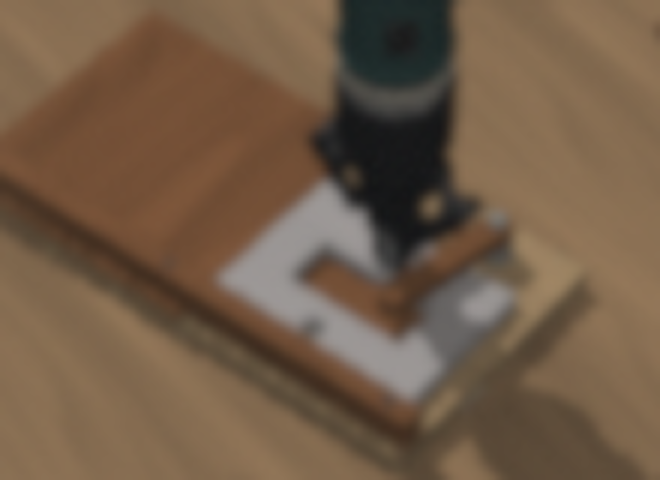

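```bash
python3 -m handwheel '[[0,0.2,0.5,0,0,0,0],[0,0.3,1.0,0,0,0,0],[0,0.4,1.5,0,0,0,0],[0,0.4,1.7,0,0,0,0],[0,0.4,1.7,0,0,0,0],[0,0.7,-0.3,0,0,0,0],[0,0.8,-1,2,0,0,0],[0,0.8,-1,6,0,0,0]]'; python3 -m handwheel '[[0,-4,-1,4,0,0,0],[0,-9,-4,6,0,0,0],[0,-14,-8,6,0,0,0],[0,-18,-12,6,0,0,0],[0,-20,-15,6,0,0,0],[0,-20,-17,6,0,0,0],[0,-20,-17,6,0,0,0],[0,-20,-17,6,0,0,0]]'; python3 look.py 9
```

```text
t: 17.0
eef_pos: [0.5376, 0.0638, 0.0968]
eef_rot: [-2.574, 1.555, -2.349]
wrist_force: [0.5, -0.0, -0.7]
width: -0.0003
t: 18.0
eef_pos: [0.3375, -0.1062, 0.1567]
eef_rot: [-2.594, 1.556, -2.369]
wrist_force: [-0.2, 0.3, 0.3]
width: -0.0001
18.0 [ 0.33751974 -0.10615986  0.1567336 ] [-2.59362804  1.55568732 -2.36889044] [-0.17022035  0.311308    0.28879831] -0.00013494467692040099
scene template_center {'at': [320.7, 218.3], 'conf': 0.97} jig mm [80.6  6.5]
scene button_tip {'at': [329.5, 223.0], 'conf': 0.71} jig mm [130.6  -2.1]
top template_center {'at': [292.2, 195.3], 'conf': 0.66} jig mm [100.3  -3.6]
top button_tip {'at': [296.3, 193.4], 'conf': 0.53} jig mm [84.3 -4. ]
top front 106 30.0
top rear 133 30.0
top farside 78 30.6
top nearside 81 28.6
top deck 1031 23.9
top floor 88 18.1
scene front 74 30.4
scene rear 88 31.2
scene farside 54 30.8
scene nearside 49 29.6
scene deck 653 24.8
scene floor 69 17.9
```

View pics/scene9.png

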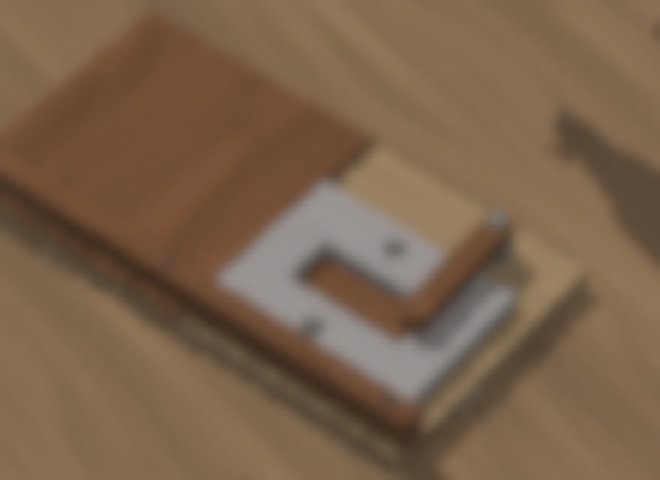

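View pics/top9.png

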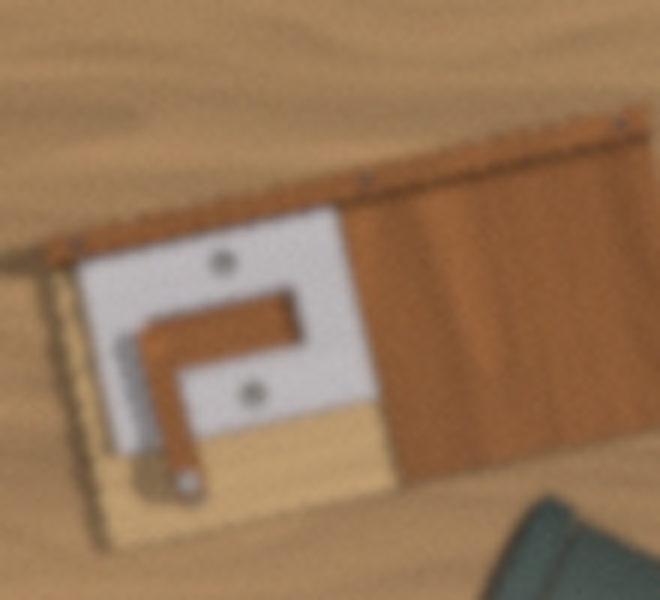

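The button lies straight across, parallel to the template's front edge, from (188,483) to (152,330) in the top zoom. Pins show in both holes, at (223,263) and (253,393). The arm is clear, so I'm handing in.

```bash
python3 -c "
from workcell import *
print(job_done())"
```

```text
the job is handed in; nothing more can be done
None
```

I slid the template along the fence until it dropped onto both pins, swung the turn-button across it with the closed fingertips, and handed the job in at about 18 s. No verdict was reported.

**How it was done:** I put the open fingers in the template's window and pushed it square against the fence. Contact showed as a force rise from about 5 N to 10 N. I then slid it along until the pins stopped it.

**Last checks:**
- **Template:** its top measured 28.6–31.2 mm high on all four sides from both cameras (home is 30 mm), and a pin was visible in each hole.
- **Button:** it lay parallel to the template's front edge, judged by eye at about 1.57 rad.
- **Arm:** it was clear, with wrist force near zero.
- **Other bench items:** the arm stayed well clear of them, but I did not measure their positions again at the end.

**Disagreements:** the networks' late position reports scattered by up to about 20 mm for the template centre. For the button tip the top camera read (84, -4) mm and the scene camera (131, -2) mm in the jig's frame. I went by the depth readings and the pictures instead.

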